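# Dry test stroke of a breakfast-buffet syrup pump

## Robot

A 6-joint arm with a two-finger parallel gripper is mounted at the origin on the work surface. World frame = base frame: x ahead of the robot, y to its left, z up, the work surface at z = 0. Lengths are in mm, angles in rad, forces in N, time in s.
With the tool pointing down it reaches from about 275 to 825 mm from the base axis. Payload 5.2 kg.
Tool frame: the origin (TCP) lies at the very end of the fingers, on their centre line; the grasp point (between the pads) lies 19 mm behind it; z points along the fingers, y is the direction in which the jaws open and shut (so a half turn about z gives the same grasp; the last joint's range is limited). The gripper opens to 93 mm and grips with 3 to 60 N. Pads are 15 mm wide; open, the fingers measure 128 mm over their backs; the gripper's body (75 mm by 188 mm) begins 65 mm behind the grasp point.
Start: joints at [0.974, 0.259, 1.535, -0, 1.348, -0.203], TCP at [211.014, 507.915, 218.653] pointing down, gripper open.
Joint ranges: [-3.14, 3.14], [-0.91, 2.08], [0.19, 2.58], [-1.22, 4.36], [0.22, 2.71], [-3.12, 3.12]. Speed limits (rad/s): [2.57, 2.57, 3.14, 3.14, 3.14, 3.14].

## Interface

Orientations are given as [roll, pitch, yaw] about the fixed x, y, z axes, in that order (R = Rz(yaw) Ry(pitch) Rx(roll)).
In Python, from bench import robot gives the robot as it stands. The module is installed in compiled form; this text tells all that it offers. Calls block until the motion is done:
- robot.move_ptp(position, orientation): joint-space move of the TCP to a pose.
- robot.move_linear(position, ori=None, speed=150, f_stop=None): straight line of the TCP; ori=None keeps the orientation; speed is the mean speed in mm/s. With f_stop (N) it stops when the force on the tool has changed by that much, and returns True; else False.
- robot.move_j(angles): joint-space move.
- robot.move_gripper(opening): opening from 0.0 (shut) to 1.0 (fully open); the grip force is fixed at half the most; returns when the fingers have stopped.
- robot.sleep(seconds).
- robot.inverse_kinematics(position, orientation): joint angles nearest the present ones, or None.
- robot.get_image(name): name is "side" or "top" or "wrist"; returns a dict with "img" (420x560x3 uint8, blue, green, red), "fovy" (degrees; the focal length in pixels is half the picture's height over the tangent of half this angle, whatever the lens; pixels are square), "cx", "cy" (the principal point, pixels), "k1" (the pictures are not rectified: a ray, as slopes to the right and down, at radius r is drawn at 1 + k1 r^2 times it, then the intrinsics apply), "eye" and "orientation" of the camera in the world. Camera axes: x right, y down, z forward; pixel columns grow to the right and rows downward; lengths in mm; the calibration is good to about 2 mm. A picture is of the moment at which its call begins. There is no depth.
A pose or a line that the arm cannot do raises robot.MotionError and nothing moves.
- robot.hand_in(): hands the job in, once; it reports no verdict.
Readings, each from a call of its own:
- robot.current_t(): time.
- robot.current_qpos(): joint angles.
- robot.current_joint_vel(): joint speeds.
- robot.current_joint_efforts(): joint torques, N m.
- robot.current_tcp_pos(): TCP position.
- robot.current_eef_rot(): TCP orientation.
- robot.current_contact_force(): force on the tool from outside, world axes, zero at the start.
- robot.current_ft_torque(): the same for the moment, N m.
- robot.current_gripper_width(): opening from 0.0 (shut) to 1.0 (fully open).
Only numpy, scipy, OpenCV 4.12 (cv2) and the standard library are available. Lean on these libraries where they do the work, as an engineer would, in place of code of your own. Each camera call takes 0.05 s, during which the arm holds its last target. There are 200 camera calls.

## Task

Before opening, test the empty, freshly refitted wide-bodied dispenser: stand the white ramekin on the counter right under the end of its spout and let go of it, then press the dispenser's pump cap down until it bottoms out, lean on the stop with about 20 N for half a second, and let the cap come fully back up. Feel for the stop and do not ram it. Keep off the stand and its overhead rail, leave the slim dispenser's pump alone, and do not knock over or shove the mug, the sugar jar and the pepper mill.

Things in the scene. Friction and masses are not known exactly. Their poses are not given: they have to be found in the camera images.
- station: Fixed stand of the two dispensers. Origin: centre of its underside, on the counter; z up, front is -x (robot side). Wooden plinth 110 (x) x 400 (y) x 20 mm high. Two steel posts (18 mm diameter) at x=+75, y=+-205 mm carry the overhead rail on arms 12 mm thick that run forward from them. Bottles stand 65 mm left and right of the middle (y=+-65); which is where differs from start to start.
- guard_rail (a point): Middle of the stand's overhead steel rail: a bar of 16 mm diameter along the stand's y, 424 mm long, axis 312 mm above the counter. It is right over the pump caps, 106 mm clear of them: a gripper pointing straight down on a cap hits it; come from the front, the tool leaning 35 to 45 degrees (wrist to the stand's -x). Axes as the stand's.
- wide_dispenser: Amber glass bottle of 76 mm diameter, 130 mm high to the steel collar, with a steel pump cap and spout; fixed on the plinth. Origin: centre of its underside, 20 mm above the counter; z up, spout towards its -x. The other bottle, the slim dispenser, is 52 mm in diameter and otherwise alike.
- wide_cap_top (a point): Centre of the flat top of the wide dispenser's pump cap (disc of 48 mm diameter, 20 mm thick), 198 mm above the counter when up. Moves straight down with the cap when pressed. Axes as wide_dispenser's.
- wide_spout (a point): Lower end of the wide dispenser's spout, a steel tube of 10 mm diameter fixed to the cap; it leaves the cap level, 10 mm below the cap's top, and turns down 95 mm in front of the bottle's axis. The end is 159 mm above the counter when up and goes down with the cap.
- wide_pump (a joint): Stroke of the wide dispenser's pump in m: 0 = fully up, grows as the cap is pressed down. A spring pushes it up, with about 4 N at the top, rising to about 9 N at a hard stop. The full stroke is not known exactly (between 12 and 30 mm): the stop is felt as a sudden rise of force.
- slim_cap_top (a point): Centre of the top of the slim dispenser's pump cap, same cap and height as the wide one's, spout end 80 mm in front of its axis. Not to be used. Axes as for wide_cap_top.
- slim_pump (a joint): Stroke of the slim dispenser's pump in m, 0 = fully up. Leave it alone.
- ramekin: Loose round white porcelain ramekin without handle, 64 mm outer diameter at the rim (62 at the foot), 60 mm high, wall 4 mm, 180 g or so. Origin: centre of its underside; z is up out of its mouth.
- mug: Loose white mug with a handle at its +y side, 80 mm diameter, 95 mm high, bystander. Origin: centre of its underside. Mug and ramekin stand one at the left and one at the right in front of the stand, either way round.
- sugar_jar: Loose glass jar with a steel lid, 54 mm diameter, 85 mm high, on the plinth's left end, bystander. Origin: centre of its underside.
- pepper_mill: Loose dark wooden pepper mill, 48 mm diameter, 126 mm high, on the plinth's right end, bystander. Origin: centre of its underside.
Not all that is in view belongs to the job. What is shaped like the ramekin but pink is not meant.

How it is judged (in metres and radians):
On the way, in this order (a step that is already met when the one before it is completed fails the run):
1. the ramekin stands upright on the counter under the spout end of the wide dispenser (centres within 20 mm, horizontally), let go of (horizontal distance between ramekin and wide_spout below 0.02 m and height (world z) of ramekin below 0.004 m and angle between ramekin's own z axis and vertical below 0.1 rad and contact force between each of the fingers, the arm and ramekin below 0.2 N), for 0.2 s.
2. the wide dispenser's cap is pressed on its stop: down by over 12 mm and leaned on with more than 13 N (the spring alone gives at most 9 N) for 0.3 s, with the ramekin standing under the spout (value of joint wide_pump above 0.012 m and contact force between anything else and wide_dispenser above 13 N and horizontal distance between ramekin and wide_spout below 0.025 m and angle between ramekin's own z axis and vertical below 0.1 rad), for 0.3 s.
At the end, for the whole second after the job is handed in: The wide dispenser's cap is fully up again (within 1.5 mm), and the ramekin stands still and upright on the counter with its centre within 25 mm of the point under the spout end; the slim pump is up (value of joint each of wide_pump, slim_pump below 0.0015 m and horizontal distance between ramekin and wide_spout below 0.025 m and height (world z) of ramekin below 0.004 m and angle between ramekin's own z axis and vertical below 0.1 rad and linear speed of ramekin below 0.02 m/s); the robot touches nothing.
It fails at once if the wide dispenser or its cap is rammed (pushed with more than 32 N) (contact force between anything else and wide_dispenser above 32 N).
It fails at once if the slim dispenser's pump is pressed (more than 4 mm) (value of joint slim_pump above 0.004 m).
It fails at once if the robot bumps the stand or its overhead rail (more than 5 N) (contact force between any of the arm, the fingers and station above 5 N).
It fails at once if the mug is shoved by more than 30 mm or tipped (distance of mug from where it was at the start of the episode above 0.03 m or angle between mug's own z axis and vertical above 0.4 rad).
It fails at once if the sugar jar or the pepper mill is shoved by more than 30 mm or tipped (distance of any of sugar_jar, pepper_mill from where it was at the start of the episode above 0.03 m or angle between any of sugar_jar, pepper_mill's own z axis and vertical above 0.4 rad).
It also fails if it takes over 58 s, if anything falls off the work surface, if the arm or the gripper's body presses on something with over 40 N, if the wrist force passes 120 N, or if a joint passes its speed limit or range.

## Working session

There is one attempt and no reset: what is moved stays moved. The work goes in short steps, each a Python script; the robot and the scene stay as the last script left them, time stands still between calls to the robot, and variables do not carry over. Pictures are saved under pics/ and viewed, about 8 in all and at most 12, crops included, and the job is handed in when it is done.

```bash
mkdir -p pics; cat > h.py <<'E'
import numpy as np, cv2
from scipy.spatial.transform import Rotation as R
from bench import robot
def cam(n,fn=None):
    c=robot.get_image(n)
    if fn: cv2.imwrite('pics/'+fn,c['img'])
    h=c['img'].shape[0]; f=h/2/np.tan(np.radians(c['fovy'])/2)
    o=np.array(c['orientation'],float)
    Rm=o if o.shape==(3,3) else R.from_euler('xyz',o).as_matrix()
    return dict(f=f,cx=c['cx'],cy=c['cy'],k=c['k1'],e=np.array(c['eye']),R=Rm,img=c['img'])
def onz(c,u,v,z):
    d=np.array([(u-c['cx'])/c['f'],(v-c['cy'])/c['f']]); s=d.copy()
    for _ in range(30): s=d/(1+c['k']*(s@s))
    w=c['R']@np.array([*s,1]); return c['e']+w*(z-c['e'][2])/w[2]
def proj(c,p):
    q=c['R'].T@(np.array(p)-c['e']); s=q[:2]/q[2]; s=s*(1+c['k']*(s@s))
    return s*c['f']+[c['cx'],c['cy']]
E
python3 - <<'E'
from h import *
for n in('top','side'):
    c=cam(n,n+'0.png'); print(n,c['f'],c['cx'],c['cy'],c['k'],c['e'],c['R'].round(3).tolist())
print(robot.current_t(),robot.current_eef_rot())
E
```

```text
top 525.1109905197211 285.3773414812431 208.79502253213695 -0.021122417242002915 [ 253.10938715   10.29461906 1403.14880526] [[-0.024, -0.983, 0.183], [-1.0, 0.023, -0.006], [0.002, -0.183, -0.983]]
side 527.945058212035 281.9878592226981 214.80765880267052 -0.19016271495386633 [ 460.59473007 1084.6108706   994.93433961] [[-1.0, 0.019, 0.012], [0.001, 0.587, -0.81], [-0.022, -0.809, -0.587]]
0.1 [-3.14002055e+00 -3.34061216e-04  2.74780955e+00]
```

View pics/top0.png

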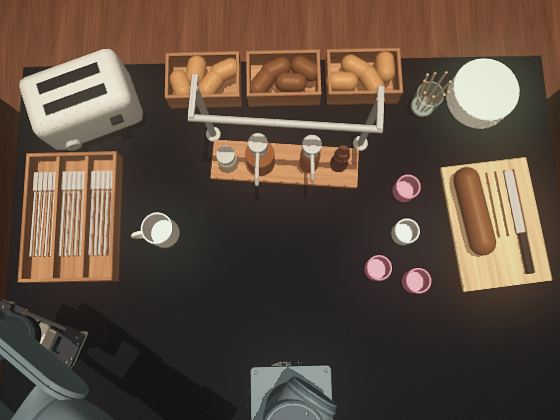

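View pics/side0.png

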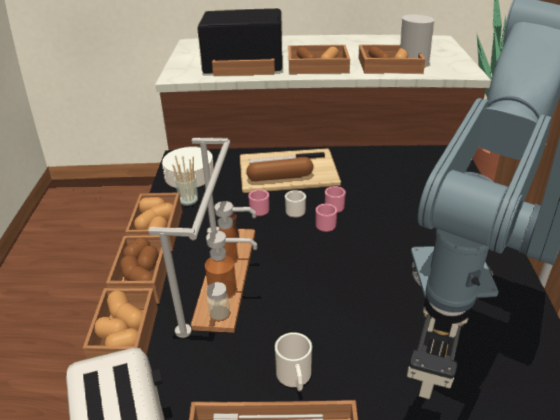

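The top picture shows the wide dispenser as the left one (cap about (258,143), spout end about (257,185)). The slim one is at (312,143). The white ramekin is at (405,231) between three pink ones, and the mug is at (160,230). Next I'll measure these more precisely.

```bash
python3 - <<'E'
from h import *
c=cam('top');s=cam('side')
cv2.imwrite('pics/crop1.png',cv2.resize(c['img'][95:260,190:430],None,fx=3.3,fy=3.3,interpolation=cv2.INTER_CUBIC))
cv2.imwrite('pics/crop2.png',cv2.resize(s['img'][130:345,150:350],None,fx=2.75,fy=2.75,interpolation=cv2.INTER_CUBIC))
for n,(u,v),z in [('cap',(258,143),198),('slimcap',(312,143),198),('spout',(257,185),159),('ram',(405,231),60),('mug',(162,229),95),('pinkA',(407,187),60),('pinkB',(378,267),60),('pinkC',(417,280),60),('pl FL',(210,180),20),('pl FR',(358,187),20),('pl BL',(214,142),20)]:
    print(n,onz(c,u,v,z).round(0))
for n,(u,v),z in [('cap',(217,240),198),('spout',(254,247),159),('ram',(295,198),60)]: print('S',n,onz(s,u,v,z).round(0))
E
```

```text
cap [639.  65. 198.]
slimcap [636. -64. 198.]
spout [546.  70. 159.]
ram [ 438. -306.   60.]
mug [453. 314.  95.]
pinkA [ 554. -319.   60.]
pinkB [ 347. -231.   60.]
pinkC [ 312. -328.   60.]
pl FL [595. 204.  20.]
pl FR [ 566. -196.   20.]
pl BL [702. 193.  20.]
S cap [635.  85. 198.]
S spout [548.  66. 159.]
S ram [ 438. -294.   60.]
```

View pics/crop1.png

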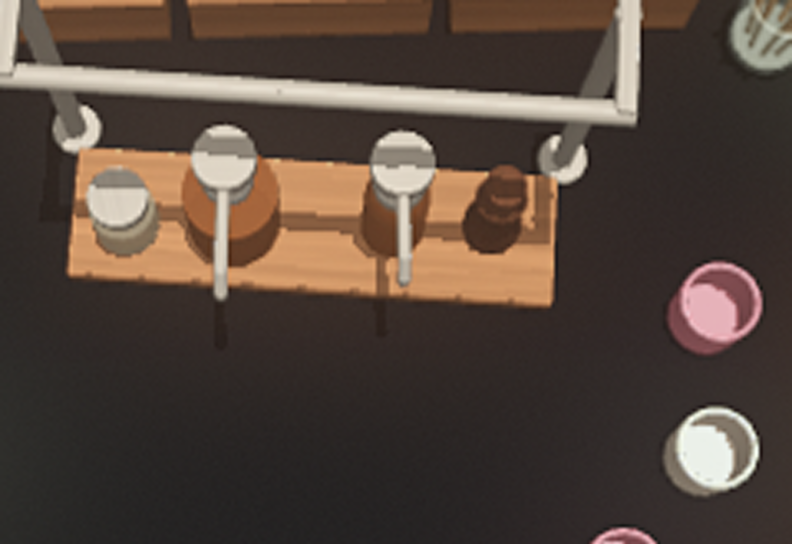

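View pics/crop2.png

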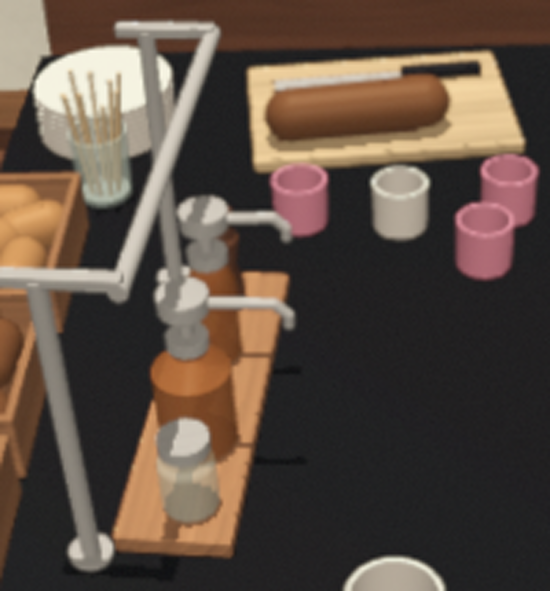

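```bash
cat > fit.py <<'E'
from h import *
from scipy.optimize import least_squares
c=cam('top');s=cam('side')
T=lambda x,y:np.array([190+(x+.5)/3.3-.5,95+(y+.5)/3.3-.5])
S=lambda x,y:np.array([150+(x+.5)/2.75-.5,130+(y+.5)/2.75-.5])
obs=[(c,T(68,272),(-55,200,20)),(c,T(552,302),(-55,-200,20)),(c,T(557,175),(55,-200,20)),(c,T(80,150),(55,200,20)),
(c,T(224,156),(0,65,198)),(c,T(402,161),(0,-65,198)),(c,T(221,297),(-95,65,159)),(c,T(404,283),(-80,-65,159)),
(s,S(289,275),(-55,-200,20)),(s,S(233,545),(-55,200,20)),(s,S(118,538),(55,200,20)),(s,S(183,298),(0,65,198)),(s,S(203,214),(0,-65,198)),(s,S(290,325),(-95,65,159)),(s,S(287,240),(-80,-65,159))]
def tf(p,q): 
    a=p[2]; return np.array([p[0]+np.cos(a)*q[0]-np.sin(a)*q[1],p[1]+np.sin(a)*q[0]+np.cos(a)*q[1],q[2]])
f=lambda p:np.concatenate([proj(k,tf(p,q))-uv for k,uv,q in obs])
r=least_squares(f,[640,0,0],loss='soft_l1',x_scale=[100,100,.1])
print(r.x,r.fun.reshape(-1,2).round(1).tolist())
print('spout',tf(r.x,(-95,65,159)),'cap',tf(r.x,(0,65,198)),'FLc',tf(r.x,(-55,65,20)))
g=lambda p:np.concatenate([proj(c,[*p,60])-T(717,449),proj(s,[*p,60])-S(401,188)])
q=least_squares(g,[438,-300]);print('ram',q.x,q.fun.round(1))
E
python3 fit.py
```

```text
[ 6.37081410e+02  9.90464392e-01 -7.26070757e-02] [[-0.4, 2.4], [0.6, 0.4], [0.0, -0.2], [-1.0, 0.4], [-0.0, 0.1], [0.3, 1.2], [-0.6, -0.2], [-2.4, 0.6], [-1.4, -1.7], [0.6, -1.3], [-1.3, -1.0], [-1.3, -2.8], [-0.1, -2.4], [-1.0, 0.8], [0.0, 0.7]]
spout [547.04702427  72.71081984 159.        ] cap [641.79672436  65.81920656 198.        ] FLc [586.94163483  69.80908793  20.        ]
ram [ 437.75371261 -307.74057649] [-1.1  0.4 -0.4 -2.4]
```

```bash
cat >> h.py <<'E'
L=np.radians(40)
def ori(h,flip=False,L=L):
    h=np.radians(h); z=np.array([np.sin(L)*np.cos(h),np.sin(L)*np.sin(h),-np.cos(L)])
    y=np.array([-np.sin(h),np.cos(h),0])*(-1 if flip else 1)
    return R.from_matrix(np.c_[np.cross(y,z),y,z]).as_euler('xyz'), z
RAM=np.array([438,-306,0.]); SP=np.array([547,72.7,0]); CAP=np.array([641.8,65.8,198])
E
python3 - <<'E'
from h import *
w=cam('wrist','w0.png'); t=np.array(robot.current_tcp_pos()); Rt=R.from_euler('xyz',robot.current_eef_rot()).as_matrix()
print('wrist eye in tool',Rt.T@(w['e']-t), 'look',(Rt.T@w['R'][:,2]).round(2))
c=cam('top'); print('rail',onz(c,190+224/3.3,95+90/3.3,312))
for fl in(0,1):
  for n,h,p in [('pick',-20,RAM),('pick',-35,RAM),('place',-4,SP),('pre',-4,SP+[-110,8,10]),('press',-4,CAP-[0,0,33]),('prepress',-4,CAP+[-80,5,90])]:
    o,z=ori(h,fl)
    tcp=p+[0,0,33]+19*z if 'press' not in n else p
    for d in (0,120) if n=='pick' else (0,):
        q=robot.inverse_kinematics((tcp-d*z).tolist(),o.tolist()); print(fl,n,h,d,tcp.round(),None if q is None else np.round(q,2))
E
```

```text
wrist eye in tool [  83.07332963   -0.70514694 -166.57492348] look [-0.3   0.    0.96]
rail [650.02629075  59.11977225 312.        ]
0 pick -20 0 [ 449. -310.   18.] [-1.14  0.38  2.37  1.86  0.5   2.16]
0 pick -20 120 [ 449. -310.   18.] [-1.37  0.    2.44  1.17  0.64  2.74]
0 pick -35 0 [ 448. -313.   18.] [-0.97  0.37  2.4   2.48  0.38  1.92]
0 pick -35 120 [ 448. -313.   18.] [-1.1  -0.04  2.48  1.37  0.31  2.96]
0 place -4 0 [559.  72.  18.] [-0.07  0.39  2.34  3.14  0.3   1.57]
0 pre -4 0 [449.  80.  28.] None
0 press -4 0 [642.  66. 165.] [-0.07  0.18  2.03  0.    0.24 -1.57]
0 prepress -4 0 [562.  71. 288.] [-0.07 -0.13  2.    0.    0.58 -1.58]
1 pick -20 0 [ 449. -310.   18.] [-1.14  0.38  2.37  1.86  0.5  -0.98]
1 pick -20 120 [ 449. -310.   18.] [-1.37  0.    2.44  1.17  0.64 -0.4 ]
1 pick -35 0 [ 448. -313.   18.] [-0.97  0.37  2.4   2.48  0.38 -1.22]
1 pick -35 120 [ 448. -313.   18.] [-1.1  -0.04  2.48  1.37  0.31 -0.18]
1 place -4 0 [559.  72.  18.] [-0.07  0.39  2.34  3.14  0.3  -1.57]
1 pre -4 0 [449.  80.  28.] None
1 press -4 0 [642.  66. 165.] [-0.07  0.18  2.03  0.    0.24  1.57]
1 prepress -4 0 [562.  71. 288.] [-0.07 -0.13  2.    0.    0.58  1.57]
```

```bash
python3 - <<'E'
from h import *
lo=np.array([-3.14,-.91,.19,-1.22,.22,-3.12]);hi=np.array([3.14,2.08,2.58,4.36,2.71,3.12])
def scan(p,h,Ld):
    o,z=ori(h,0,np.radians(Ld)); out=[]
    tcp=p+[0,0,35]+19*z
    for d in(0,40,80,120):
        q=robot.inverse_kinematics((tcp-d*z).tolist(),o.tolist())
        if q is None: return None
        out.append(np.array(q))
    Q=np.array(out); return Q,min((Q-lo).min(),(hi-Q).min()),np.abs(np.diff(Q,axis=0)).max()
for nm,p,hs in(('pick',RAM,range(-180,180,20)),('place',SP,range(-44,45,11))):
  for Ld in(35,40,45,50,55):
    for h in hs:
      r=scan(p,h,Ld)
      if r and r[1]>.06 and r[2]<1: print(nm,Ld,h,'marg %.2f step %.2f'%r[1:],r[0][0].round(2),r[0][-1].round(1))
E
```

```text
pick 35 -180 marg 0.89 step 0.10 [-0.6   0.78  1.37 -0.33  1.52  1.07] [-0.6  0.8  1.1 -0.3  1.8  1. ]
pick 35 -160 marg 0.75 step 0.09 [-0.53  0.72  1.49 -0.47  1.38  0.89] [-0.5  0.7  1.3 -0.4  1.6  0.8]
pick 35 -140 marg 0.61 step 0.08 [-0.47  0.66  1.63 -0.61  1.19  0.73] [-0.4  0.6  1.5 -0.5  1.4  0.7]
pick 35 -120 marg 0.46 step 0.08 [-0.44  0.58  1.8  -0.76  0.98  0.59] [-0.3  0.5  1.7 -0.6  1.2  0.5]
pick 35 -100 marg 0.26 step 0.08 [-0.46  0.5   1.97 -0.96  0.73  0.48] [-0.3  0.3  1.9 -0.8  1.   0.3]
pick 35 0 marg 0.35 step 0.13 [-1.2   0.39  2.21  1.14  0.63  2.53] [-1.4  0.1  2.2  0.8  0.9  2.8]
pick 35 20 marg 0.52 step 0.09 [-1.23  0.46  2.06  0.87  0.85  2.46] [-1.4  0.3  2.   0.7  1.1  2.6]
pick 35 40 marg 0.69 step 0.08 [-1.2   0.54  1.89  0.67  1.05  2.37] [-1.3  0.4  1.8  0.6  1.3  2.4]
pick 35 60 marg 0.83 step 0.08 [-1.15  0.62  1.72  0.52  1.24  2.24] [-1.2  0.5  1.6  0.5  1.5  2.3]
pick 35 80 marg 0.99 step 0.08 [-1.07  0.69  1.56  0.37  1.41  2.09] [-1.1  0.6  1.4  0.3  1.7  2.1]
pick 35 100 marg 0.91 step 0.09 [-0.98  0.75  1.42  0.24  1.54  1.91] [-1.   0.7 
[... 6749 characters left out ...]
ace 45 33 marg 0.18 step 0.17 [-0.5   0.46  2.33  1.68  0.68  2.08] [-0.8  0.1  2.4  1.2  0.8  2.4]
place 45 44 marg 0.31 step 0.12 [-0.55  0.48  2.24  1.39  0.77  2.17] [-0.8  0.2  2.3  1.   1.   2.4]
place 50 33 marg 0.12 step 0.17 [-0.56  0.52  2.37  1.79  0.79  1.89] [-0.9  0.2  2.5  1.3  0.9  2.2]
place 50 44 marg 0.27 step 0.12 [-0.61  0.54  2.27  1.48  0.86  2.01] [-0.9  0.3  2.3  1.1  1.   2.2]
place 55 -22 marg 0.13 step 0.16 [0.23 0.59 2.37 3.84 0.82 1.43] [0.5 0.3 2.5 4.2 0.8 1.2]
place 55 33 marg 0.06 step 0.18 [-0.62  0.59  2.41  1.85  0.91  1.74] [-1.   0.3  2.5  1.4  1.   1.9]
place 55 44 marg 0.23 step 0.13 [-0.66  0.6   2.3   1.54  0.95  1.87] [-1.   0.4  2.3  1.2  1.1  2. ]
```

```bash
python3 - <<'E'
from h import *
down=list(map(float,robot.current_eef_rot()))
t=np.array(robot.current_tcp_pos())
robot.move_ptp([200,290,400],down); print(robot.current_t(),np.round(robot.current_qpos(),2))
o,z=ori(60); tcp=RAM+[0,0,33]+19*z
robot.move_ptp((np.array([300,-230,330])).tolist(),o.tolist()) 
print(robot.current_t(),np.round(robot.current_qpos(),2))
robot.move_ptp((tcp-110*z).tolist(),o.tolist())
print(robot.current_t(),np.round(robot.current_qpos(),2),robot.current_tcp_pos())
w=cam('wrist','w1.png'); 
for p in [RAM+[0,0,60],RAM+[32,0,60],RAM+[-32,0,60],RAM+[0,32,60],RAM+[0,-32,60]]: print(proj(w,p).round(0))
E
```

```text
1.4917 [ 0.65 -0.18  1.57  0.    1.76 -0.53]
3.8833 [-1.41  0.1   1.67  0.45  1.92  2.29]
4.975 [-1.27  0.59  1.56  0.49  1.52  2.24] [ 408.87484929 -356.77378655  103.79852268]
[280. 239.]
[248. 248.]
[316. 230.]
[298. 253.]
[259. 222.]
```

View pics/w1.png

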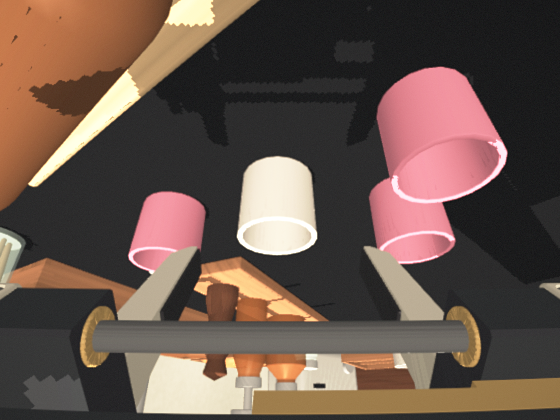

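```bash
cat >> h.py <<'E'
HP=26
E
python3 - <<'E'
from h import *
o,z=ori(60); tcp=RAM+[0,0,33]+19*z
robot.move_linear(tcp.tolist(),o.tolist(),speed=80)
robot.move_gripper(0.0); print(robot.current_t(),robot.current_gripper_width(),robot.current_contact_force())
robot.move_linear((tcp-[0,0,-3]).tolist(),speed=40)
robot.move_linear((tcp-110*z+[0,0,50]).tolist(),speed=120)
o2,z2=ori(HP); tp=SP+[0,0,34]+19*z2
for a in [(410,0),(420,20),(440,30),(tp-120*z2)[:2]]:
    print(a, robot.inverse_kinematics([float(a[0]),float(a[1]),150.],o2.tolist()))
print(tp-120*z2, robot.current_gripper_width(),robot.current_t())
c=cam('top','t2.png')
E
```

```text
7.1417 0.6871366826826978 [ 0.64289316 -0.51689677  0.89387912]
(410, 0) [-0.99997715 -0.18398245  2.43969877  0.86343115  0.99710408  2.72825853]
(420, 20) [-0.89820673 -0.18198551  2.43836763  0.89348666  0.93601416  2.78874072]
(440, 30) [-0.79208894 -0.14140558  2.40984065  0.92900096  0.86403809  2.84050985]
[488.64889866  44.2402663 ] [-0.61289262 -0.0408783   2.32646455  0.98302659  0.7427646   2.93026483]
[488.64889866  44.2402663  111.37048876] 0.6900811053488838 8.7833
```

```bash
python3 - <<'E'
from h import *
o2,z2=ori(HP); tp=SP+[0,0,34]+19*z2
robot.move_ptp([415,10,155],o2.tolist())
robot.move_linear((tp-120*z2).tolist(),o2.tolist(),speed=120)
robot.move_linear((tp-8*z2).tolist(),speed=80)
print(robot.current_t(),robot.current_gripper_width(),robot.current_contact_force(),robot.current_tcp_pos(),tp)
c=cam('top');s=cam('side')
a=cv2.resize(c['img'][110:240,190:340],None,fx=3.2,fy=3.2,interpolation=cv2.INTER_CUBIC)
b=cv2.resize(s['img'][200:330,190:290],None,fx=3.2,fy=3.2,interpolation=cv2.INTER_CUBIC)
cv2.imwrite('pics/p3.png',np.hstack([a,b]))
E
```

```text
12.6917 0.6882921359714173 [-0.53811198  0.02439436 -1.38631117] [553.33903273  75.64227745  25.79423997] [557.97693986  78.05381129  19.44515558]
```

View pics/p3.png

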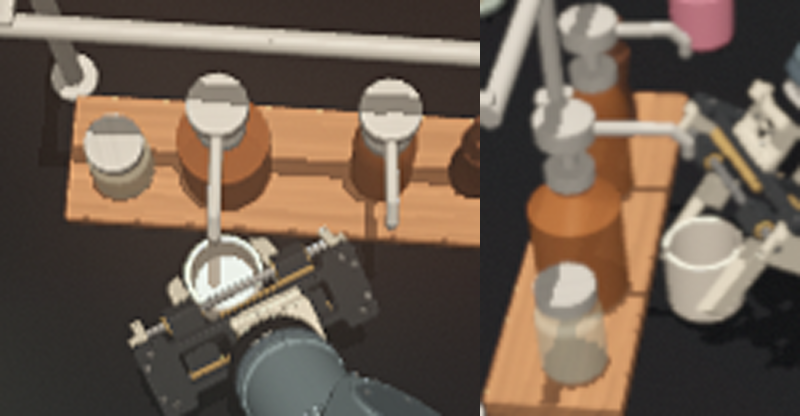

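```bash
python3 - <<'E'
from h import *
c=cam('top');s=cam('side')
print(onz(c,190+224/3.2,110+274/3.2,67),onz(s,190+225/3.2,200+243/3.2,67))
print('spout',onz(c,190+214/3.2,110+235/3.2,162))
E
```

```text
[538.68764345  67.35688768  67.        ] [535.9612729   72.68943148  67.        ]
spout [548.78227833  70.43293215 162.        ]
```

```bash
python3 - <<'E'
from h import *
o2,z2=ori(HP); tp=SP+[0,0,34]+19*z2+[4,0,0]
robot.move_linear((tp+[0,0,1]).tolist(),speed=50)
hit=robot.move_linear((tp-[0,0,3]).tolist(),speed=10,f_stop=2)
print(hit,robot.current_tcp_pos(),robot.current_contact_force())
robot.move_gripper(1.0); robot.sleep(.2)
p=np.array(robot.current_tcp_pos())
robot.move_linear((p-120*z2).tolist(),speed=90)
robot.move_ptp([415,10,200],o2.tolist())
robot.move_gripper(0.0)
print(robot.current_t(),np.round(robot.current_qpos(),2),robot.current_contact_force())
c=cam('top');s=cam('side')
a=cv2.resize(c['img'][110:240,190:340],None,fx=3.2,fy=3.2,interpolation=cv2.INTER_CUBIC)
b=cv2.resize(s['img'][200:330,190:290],None,fx=3.2,fy=3.2,interpolation=cv2.INTER_CUBIC)
cv2.imwrite('pics/p4.png',np.hstack([a,b]))
for Ld in(35,40,45):
  for h in(-4,15,30):
    o,z=ori(h,0,np.radians(Ld)); r=[]
    for dz in(60,5,-33):
        q=robot.inverse_kinematics((CAP+[0,0,dz]-(60*z*[1,1,0] if dz==60 else 0)).tolist(),o.tolist()); r.append(None if q is None else np.round(q,2).tolist())
    print(Ld,h,r)
E
```

```text
True [561.9404192   78.12400131  18.49304323] [-1.5473261  -1.23186405  3.45670096]
17.925 [-0.95 -0.29  2.35  0.79  1.1   2.93] [-0.25638542  0.37015478  0.96513009]
35 -4 [[-0.07, 0.02, 1.89, 0.0, 0.62, -1.57], [-0.07, 0.14, 1.91, 0.0, 0.49, -1.57], [-0.07, 0.19, 1.96, 0.0, 0.39, -1.57]]
35 15 [[-0.27, 0.01, 1.89, 0.45, 0.74, -2.36], [-0.23, 0.14, 1.91, 0.5, 0.6, -2.4], [-0.23, 0.19, 1.96, 0.58, 0.52, -2.5]]
35 30 [[-0.39, 0.07, 1.84, 0.6, 0.93, -2.78], [-0.33, 0.18, 1.86, 0.65, 0.79, -2.82], [-0.33, 0.22, 1.91, 0.72, 0.71, -2.91]]
40 -4 [[-0.07, -0.02, 1.98, 0.0, 0.48, -1.57], [-0.07, 0.12, 1.98, 0.0, 0.34, -1.57], [-0.07, 0.18, 2.03, 0.0, 0.24, -1.57]]
40 15 [[-0.31, -0.02, 1.98, 0.61, 0.66, -2.53], [-0.26, 0.12, 1.99, 0.7, 0.52, -2.62], [-0.26, 0.17, 2.03, 0.85, 0.44, -2.78]]
40 30 [[-0.45, 0.04, 1.91, 0.75, 0.9, -2.94], [-0.37, 0.16, 1.93, 0.83, 0.75, -3.0], None]
45 -4 [[-0.07, -0.05, 2.06, 0.0, 0.34, -1.57], None, None]
45 15 [[-0.36, -0.05, 2.07, 0.81, 0.6, -2.75], [-0.29, 0.11, 2.06, 0.99, 0.46, -2.92], None]
45 30 [[-0.51, 0.03, 1.99, 0.9, 0.89, -3.11], [-0.42, 0.16, 2.0, 1.01, 0.74, 3.07], [-0.42, 0.22, 2.04, 1.12, 0.69, 2.93]]
```

View pics/p4.png

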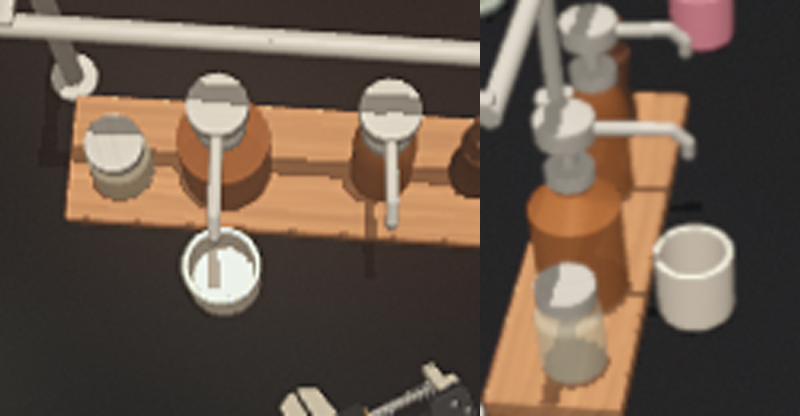

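```bash
python3 - <<'E'
from h import *
c=cam('top');s=cam('side')
print('ram',onz(c,190+221/3.2,110+267/3.2,60),onz(s,190+214/3.2,200+252/3.2,60))
o,z=ori(-4,0,np.radians(37))
robot.move_ptp([410,60,330],o.tolist())
robot.move_ptp((CAP+[-80,5,70]).tolist(),o.tolist())
robot.move_linear((CAP+[0,0,15]).tolist(),o.tolist(),speed=80)
robot.sleep(.2)
print(robot.current_t(),robot.current_tcp_pos(),robot.current_contact_force(),robot.current_gripper_width())
c=cam('top');s=cam('side')
a=cv2.resize(c['img'][110:240,190:340],None,fx=3.2,fy=3.2,interpolation=cv2.INTER_CUBIC)
b=cv2.resize(s['img'][200:330,190:290],None,fx=3.2,fy=3.2,interpolation=cv2.INTER_CUBIC)
cv2.imwrite('pics/p5.png',np.hstack([a,b]))
E
```

```text
ram [546.09017814  70.02128245  60.        ] [545.14322318  75.64584875  60.        ]
24.25 [641.72948494  65.84638397 213.46793981] [0.27803704 0.04723826 0.29320943] 0.008213740172805888
```

View pics/p5.png

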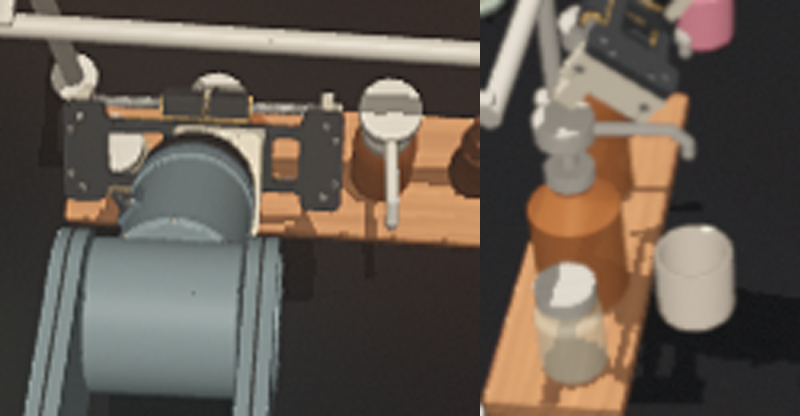

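The ramekin stands about 2–3 mm from the point under the spout. The fingers are over the cap and the rail is clear behind them, so I'll press slowly now.

```bash
python3 - <<'E'
from h import *
F=lambda:np.array(robot.current_contact_force())
P=lambda:np.array(robot.current_tcp_pos())
b=F()[2]
print('touch',robot.move_linear((CAP+[0,0,-6]).tolist(),speed=10,f_stop=2.5),P(),F())
# stroke: step down, watching the force
zt=P()[2]; z=zt; prev=F()[2]
hit=robot.move_linear([CAP[0],CAP[1],zt-34],speed=7,f_stop=9)
print('stop',hit,P(),F(),robot.current_t())
if hit:
    z=P()[2]
    for i in range(40):
        f=F()[2]-b
        if f>=18.5: break
        z-=0.25 if f<14 else 0.12
        robot.move_linear([CAP[0],CAP[1],z],speed=5)
    t0=robot.current_t(); fs=[]
    for i in range(6): robot.sleep(.1); fs.append(round(F()[2]-b,1))
    print(i,fs,P(),F(),robot.current_t())
E
```

```text
touch True [641.91209561  65.7902292  202.93211275] [-1.10523894  0.2526346   3.18581515]
stop True [642.15980522  65.79720932 181.27320711] [-4.47637586 -0.21395509  7.74419076] 28.4
5 [np.float64(17.8), np.float64(18.0), np.float64(17.7), np.float64(18.8), np.float64(18.6), np.float64(18.7)] [642.18054519  65.8361449  180.54914756] [-10.70765558   0.32934488  18.26462733] 33.1333
```

```bash
python3 - <<'E'
from h import *
robot.move_linear([CAP[0],CAP[1],215.],speed=20)
o,z=ori(-4,0,np.radians(37))
robot.move_linear((CAP+[-80,5,70]).tolist(),speed=80)
robot.move_ptp([410,60,330],o.tolist())
robot.sleep(.5); print(robot.current_t(),robot.current_contact_force())
c=cam('top');s=cam('side')
a=cv2.resize(c['img'][110:240,190:340],None,fx=3.2,fy=3.2,interpolation=cv2.INTER_CUBIC)
b=cv2.resize(s['img'][200:330,190:290],None,fx=3.2,fy=3.2,interpolation=cv2.INTER_CUBIC)
cv2.imwrite('pics/p6.png',np.hstack([a,b]))
E
```

```text
37.6667 [ 0.39557663 -0.41861697 -0.11393414]
```

View pics/p6.png

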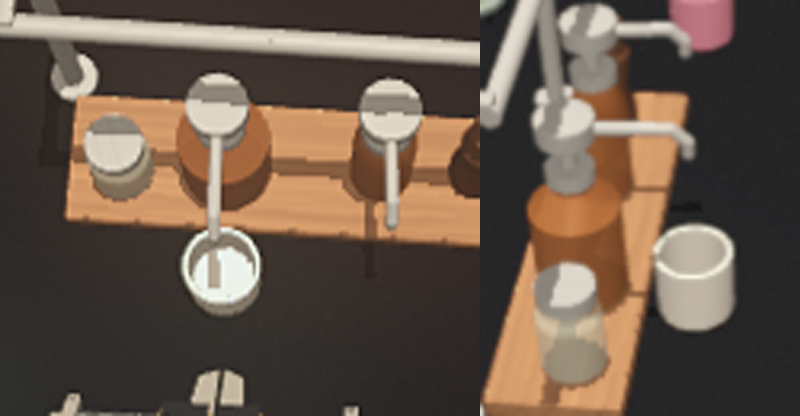

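The cap and spout look just as they did before the press: cap at (217,105) in the crop, spout end at (214,237). The ramekin is unmoved, with its rim at (221,267).

```bash
python3 -c "
from bench import robot
print(robot.hand_in(),robot.current_t())"
```

```text
the job is handed in; nothing more can be done
the job is handed in; nothing more can be done
```

The dispenser test is done and handed in at about 38 s of the 58 s allowed. No verdict came back.

- **Ramekin:** I stood the white ramekin under the wide dispenser's spout and let go of it. The top and side pictures put it about 2–4 mm from the point under the spout end.
- **Press:** I pressed the cap down slowly with closed fingers and felt the stop after about 22 mm. There the force rose from 8 N to 18 N in 0.7 mm.
- **Lean on the stop:** I held it for 0.6 s at 18–19 N vertical, about 21 N in total. The total includes about 11 N sideways.
- **Last checks:** In the last pictures the cap and spout were back where they started and the ramekin had not moved. The slim dispenser, sugar jar and rail looked untouched, and the arm was clear with the wrist force near zero.
- **Not checked:** I did not measure the mug or the pepper mill again at the end, but the arm's path stayed well away from both.
- **Disagreement:** First contact with the cap came about 5 mm higher than planned. I put this down to the lower edge of the tilted fingertips, which fits their size.

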